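# Stand the tipped bottles up in the stall's trough and close the guard rail

## Robot

A 7-joint arm with a two-finger parallel gripper is mounted at the origin on the work surface. World frame = base frame: x ahead of the robot, y to its left, z up, the work surface at z = 0. Lengths are in m, angles in rad, forces in N, time in s.
With the tool pointing down it reaches from about 0.4 to 0.875 m from the base axis. Payload 19.3 kg.
Tool frame: the origin (TCP) lies at the very end of the fingers, on their centre line; the grasp point (between the pads) lies 19 mm behind it; z points along the fingers, y is the direction in which the jaws open and shut (so a half turn about z gives the same grasp; the last joint's range is limited). The gripper opens to 85 mm and grips with 20 to 120 N. Pads are 22 mm wide; open, the fingers measure 114 mm over their backs; the gripper's body (76 mm by 85 mm) begins 54 mm behind the grasp point. The pads swing forward as they close: fully open they stand 13 mm farther back than shut.
Start: joints at [1.184, 0.521, -0.036, 1.599, 0.021, 1.021, -0.113], TCP at [0.195, -0.594, 0.231] pointing down, gripper open.
Joint ranges: [-2.91, 2.91], [-0.3, 2.13], [-1.5, 1.42], [0.17, 2.43], [-1.26, 4.41], [0.16, 1.93], [-2.52, 2.52]. Speed limits (rad/s): [1.89, 1.89, 2.39, 2.39, 3.01, 3.01, 3.01].

## Interface

Orientations are given as [roll, pitch, yaw] about the fixed x, y, z axes, in that order (R = Rz(yaw) Ry(pitch) Rx(roll)).
In Python, from workcell import bot gives the robot as it stands.
- The arm moves only by the tool carry_out, never from a script. Its argument "targets" is a list of rows, each a list of 7 numbers: the shift along the tool's x, y, z in mm, then the turn, a rotation vector about the tool's x, y, z in units of 6 degrees (1.0 is 6 degrees), then the closure in counts, from 0 (fully open) to 255 (shut). A call has 1 to 5 rows; each row shifts and turns the commanded pose from where the row before left it, along the tool's axes as they then stand; what a row does not reach is not made up. A row lasts 1/12 s, in which the tool goes at most 41.7 mm and 7.16 degrees, less where a joint would pass 70% of its speed; a pose out of reach is approached as far as the arm can. A call is refused whole if a number of a shift passes 41.7 or a number of a turn 1, either way. A call with a gripper value outside its range is refused whole. The fingers move at their own pace and stop on an object; "force" is the grip in N (left out, the last holds). Time passes only in rows, so rows that do not move let the fingers close. It gives the time, the measured TCP pose, the force and the opening at its end, in the units of the state.
- bot.observe(): the state, without advancing time (a new reading comes with each control period).
- bot.grab_frame(name): name is "scene" or "top" or "wrist"; returns a dict with "color" (480x640x3 uint8, red, green, blue), "z_map" (480x640 float32, m along the optical axis (not along the pixel's ray), 0 where there is no reading), "K" (3x3 intrinsics, pixels), "cam_to_world" (4x4, takes a point from camera to world coordinates); the wrist camera has in their place "T_tool_cam" (4x4, takes a point from camera to tool coordinates, whose origin is the TCP and whose axes are the flange's). Camera axes: x right, y down, z forward; pixel columns grow to the right and rows downward; lengths in m; the calibration is good to about 2 mm. The wrist camera is an equidistant fisheye: a pixel r from the principal point sees the ray r / f radians off the axis. A picture is of the moment at which its call begins: read the wrist's pose just before it.
- bot.job_done(): hands the job in, once; it reports no verdict.
The state is a dict: "clock": time; "qpos": joint angles; "qd": joint speeds; "joint_efforts": joint torques, N m; "position": TCP position; "tool_rot": TCP orientation; "force": force on the tool from outside, world axes, zero at the start; "moment": the same for the moment, N m; "grip_width": finger opening in m.
Only numpy, scipy, OpenCV 4.12 (cv2) and the standard library are available. Lean on these libraries where they do the work, as an engineer would, in place of code of your own. Each camera call takes 0.05 s, during which the arm holds its last target. There are 200 camera calls.

## Task

The guard rail of the drinks trough was left down and two of the four bottles have tipped out over its front board. Stand the two tipped bottles upright again in the row, leaving the other two standing, and only then swing the guard rail up past upright until it rests on its stops, so that all four stay standing behind it. Leave the vegetables beside the trough alone.

Things in the scene. Friction and masses are not known exactly. Their poses are not given: they have to be found in the camera images.
- trough: Wooden bottle trough fixed to the counter, 124 mm wide (x), 340 mm long (y). Origin: centre of its underside. x points across it to its front: the guard rail and the customers; y along the row; z up. Inside 100 x 316 mm; floor top at z 12, long boards' tops at z 67, end boards' at 90 mm; boards 12 mm thick. Its four bottles, 78 mm apart along y, are in any order.
- rail (a joint): Swing of the guard rail, rad: 0 = down on its lower stops, arms rising 25 deg from level towards the trough's +x; 1.24 = up on its upper stops, arms 6 deg past upright, leaning over the trough, where its weight keeps it. It starts at 0; let go below 1.13 (upright) it falls back down. 0.24 kg, swings freely.
- rail_hinge (a point): Middle of the guard rail's hinge axis, which runs along the trough's y: 62 mm in front (+x) of the trough's origin, 42 mm above the counter.
- rail_bar (a point): Middle of the guard rail's long bar: a round steel rod 8 mm thick and 358 mm long, parallel to the trough's y, 115 mm from the hinge axis. Two like arms, just outside the end boards, carry it.
- tipped_a: Square white plastic bottle, 62 x 62 x 190 mm, about 0.5 kg: square body to 125 mm, round shoulder and 30 mm neck, grey cap (34 mm diameter, topmost 18 mm). z runs from base to cap; origin on the axis, 40 mm above the base. Tipped 45 deg to the trough's +x: heel on the back board, side on the front board's edge, cap out over the lowered rail.
- tipped_a_cap (a point): Centre of the top of that bottle's cap, 150 mm from the bottle's origin. Pushed back by the cap, the bottle swings up on its base with its heel sliding down the back board; within about 20 deg of upright it drops upright by itself. Upright, the cap's top is 202 mm above the counter.
- tipped_b: Second tipped bottle, same in shape, axes, origin and lean as tipped_a.
- tipped_b_cap (a point): Centre of the top of tipped_b's cap.
- standing_a: Neighbour bottle, same in shape, axes and origin, standing upright in the row (origin 52 mm above the counter). To be left standing.
- standing_b: Second neighbour bottle, like standing_a. To be left standing.
- aubergine: Dark aubergine 205 mm long and 72 mm thick lying on the counter to the right (-y) of the trough, origin under its middle. To be left alone.
- corn: Ear of corn in its husk, 225 mm long and 54 mm thick, lying on the counter to the left (+y) of the trough, origin under its middle. To be left alone.

How it is judged:
By the outcome, as a careful person would: the job done as asked, in the order asked, and still so for the second after the job is handed in, with the robot touching nothing.
It also fails if it takes over 61 s, if anything falls off the work surface, if the arm or the gripper's body presses on something with over 40 N, if the wrist force passes 120 N, or if a joint passes its speed limit or range.

## Working session

There is one attempt and no reset: what is moved stays moved. The work goes in short steps, Python scripts to look and compute and a tool call to move; the robot and the scene stay as the last step left them, time stands still between calls to the robot, and variables do not carry over. Pictures are saved under pics/ and viewed, about 8 in all and at most 12, crops included, and the job is handed in when it is done.

Besides the shell and the picture viewer there is one more tool, called after "Emit:" in YAML: its name, and indented under it one key for each argument. carry_out: Moves the arm, as the interface text tells. Its arguments: {"type":"object","properties":{"targets":{"type":"array","items":{"type":"array","items":{"type":"number"}}},"force":{"type":"number"}},"required":["targets"]}

```bash
ls; mkdir -p pics; python3 - <<'E'
from workcell import bot
import cv2,numpy as np
s=bot.observe();print({k:np.round(v,3).tolist() for k,v in s.items()})
for n in("scene","top"):
    f=bot.grab_frame(n);np.savez(f"{n}.npz",**f);cv2.imwrite(f"pics/{n}0.png",f["color"][:,:,::-1]);print(f["K"],f["cam_to_world"])
E
```

```text
pics
{'clock': 0.0, 'qpos': [1.184, 0.522, -0.036, 1.6, 0.021, 1.021, -0.113], 'qd': [-0.002, -0.001, 0.0, 0.001, -0.0, 0.001, -0.0], 'joint_efforts': [0.0, -92.71, 1.981, -36.993, 0.018, 0.008, 0.0], 'position': [0.195, -0.594, 0.231], 'tool_rot': [-3.14, 0.0, 0.317], 'force': [1.226, -0.027, 0.899], 'moment': [0.059, 0.041, 0.023], 'grip_width': 0.086}
[[530.27476063   0.         329.27297893]
 [  0.         530.27476063 243.59653405]
 [  0.           0.           1.        ]] [[-0.51024242  0.47062044 -0.71983962  1.38126201]
 [ 0.86002605  0.28194008 -0.42528224  0.50972313]
 [ 0.00280513 -0.83607786 -0.54860362  0.7876246 ]
 [ 0.          0.          0.          1.        ]]
[[435.98946869   0.         316.18804003]
 [  0.         435.98946869 242.09285693]
 [  0.           0.           1.        ]] [[-2.92646749e-02 -9.80093831e-01  1.96366140e-01  3.05345021e-01]
 [-9.99571452e-01  2.85566906e-02 -6.43643234e-03  1.32669122e-02]
 [ 7.00740539e-04 -1.96470348e-01 -9.80509516e-01  1.13180317e+00]
 [ 0.00000000e+00  0.00000000e+00  0.00000000e+00  1.00000000e+00]]
```

View pics/scene0.png

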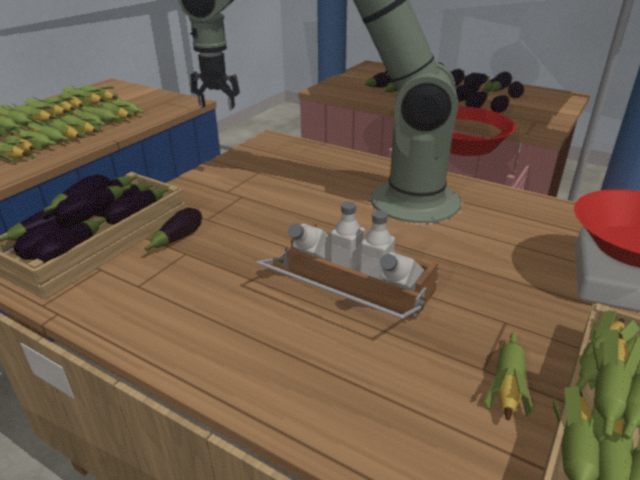

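View pics/top0.png

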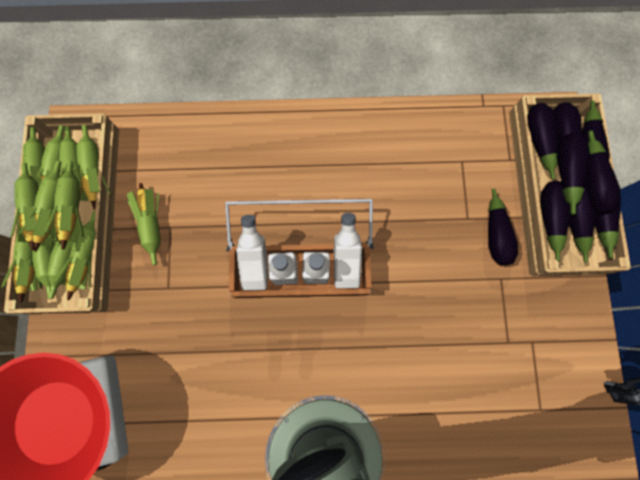

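The scene view shows the trough ahead of the robot, with the rail down on its far side. In the top view the outer two bottles are tipped with caps at about (249,222) and (348,219). The middle two stand with caps at about (281,263) and (316,263). The rail bar runs (227,203)–(371,201).

```bash
cat > h.py <<'E'
import numpy as np,cv2
def ray(f,u,v):
    K,T=f["K"],f["cam_to_world"]; d=T[:3,:3]@np.linalg.solve(K,[u,v,1.]); return T[:3,3],d
def onz(f,u,v,z):
    o,d=ray(f,u,v); return o+d*(z-o[2])/d[2]
def cloud(f):
    v,u=np.mgrid[:480,:640]; z=f["z_map"]; K,T=f["K"],f["cam_to_world"]
    p=np.stack([(u-K[0,2])/K[0,0]*z,(v-K[1,2])/K[1,1]*z,z],-1)@T[:3,:3].T+T[:3,3]; p[z==0]=np.nan; return p
E
python3 - <<'E'
from h import *
f=np.load("top.npz");P=cloud(f);hsv=cv2.cvtColor(f["color"],cv2.COLOR_RGB2HSV)
print(hsv[262,281],hsv[265,298],hsv[222,249],hsv[292,300],hsv[202,300],hsv[280,250])
roi=np.zeros((480,640),bool);roi[190:305,215:385]=1
# bar ends by ray onto 0.0906
m=roi&(hsv[...,1]<70)&(hsv[...,2]>110);m[208:]=0
ys,xs=np.nonzero(m);l=cv2.fitLine(np.c_[xs,ys].astype(np.float32),cv2.DIST_L2,0,.01,.01).ravel();print("bar",l,xs.min(),xs.max())
for u in(xs.min(),xs.max()): print(onz(f,u,l[3]+l[1]/l[0]*(u-l[2]),.0906))
# high points
h=roi&(P[...,2]>.1);n,lab,st,c=cv2.connectedComponentsWithStats(h.astype(np.uint8))
for i in range(1,n):
    if st[i,4]>30:
        q=P[lab==i];print(st[i],q.mean(0).round(3),q.min(0).round(3),q.max(0).round(3))
# trough wood: z .055-.1, brown
m=roi&(P[...,2]>.05)&(P[...,2]<.1)&(hsv[...,1]>90)
q=P[m][:,:2].astype(np.float32);print(len(q),cv2.minAreaRect(q),np.percentile(q,[1,99],axis=0))
# grey caps
g=roi&(hsv[...,1]<60)&(hsv[...,2]<150)&(P[...,2]>.12);n,lab,st,c=cv2.connectedComponentsWithStats(g.astype(np.uint8))
for i in range(1,n):
    if st[i,4]>20: q=P[lab==i];print("cap",st[i],c[i].round(1),np.median(q,0).round(3),q.max(0).round(3),onz(f,*c[i],.202))
E
```

```text
[112  21 133] [ 12 152 106] [105  22  93] [ 13 153 173] [  0   6 176] [ 16  12 226]
bar [ 9.9989378e-01 -1.4573641e-02  2.9929422e+02  2.0158846e+02] 225 372
[0.62012614 0.22958023 0.0906    ]
[ 0.61505133 -0.13518612  0.0906    ]
[ 335  213   27   58 1211] [ 0.496 -0.067  0.136] [ 0.441 -0.099  0.1  ] [ 0.568 -0.037  0.179]
[ 237  215   28   58 1224] [0.499 0.159 0.136] [0.444 0.13  0.1  ] [0.57  0.193 0.18 ]
[269 253  28  29 748] [0.445 0.085 0.157] [0.419 0.056 0.101] [0.483 0.118 0.207]
[303 253  27  28 740] [0.444 0.009 0.158] [ 0.418 -0.022  0.102] [0.48  0.04  0.207]
1810 ((0.5013071298599243, 0.04827697575092316), (0.36775094270706177, 0.2255409061908722), 89.44660186767578) [[ 0.387872   -0.12127796]
 [ 0.53457316  0.21782885]]
cap [342 213  20  45 204] [350.6 224.6] [ 0.544 -0.071  0.166] [ 0.568 -0.053  0.179] [ 0.52848876 -0.069404    0.202     ]
cap [241 215  23  44 254] [252.3 228.5] [0.543 0.152 0.163] [0.57  0.176 0.18 ] [0.5258538 0.1459312 0.202    ]
cap [271 253  25  28 435] [284.4 265.4] [0.447 0.079 0.162] [0.483 0.114 0.207] [0.44250657 0.0769294  0.202     ]
cap [304 253  26  27 394] [318.6 265. ] [0.446 0.003 0.179] [0.48  0.037 0.207] [0.44114387 0.00351339 0.202     ]
cap [303 260   2  12  21] [303.4 265.3] [0.45  0.039 0.133] [0.464 0.039 0.147] [0.44147376 0.03610022 0.202     ]
```

Emit:
carry_out:
  targets:
    - [0,0,0,0,0,0.8,255]
    - [0,0,0,0,0,0.8,255]
    - [0,0,0,0,0,0.8,255]
    - [0,0,0,0,0,0.8,255]
    - [25,-33,0,0,0,0,255]

```text
clock: 0.52
position: [0.2152, -0.5651, 0.2307]
tool_rot: [3.14, 0.003, -0.032]
force: [0.1, -1.1, 0.4]
grip_width: 0.0254
```

Emit:
carry_out:
  targets:
    - [25,-33,0,0,0,0,255]
    - [25,-33,0,0,0,0,255]
    - [25,-33,0,0,0,0,255]
    - [25,-33,0,0,0,0,255]
    - [25,-33,0,0,0,0,255]

```text
clock: 0.93
position: [0.349, -0.3968, 0.2312]
tool_rot: [-3.141, 0.0, -0.018]
force: [0.9, -0.8, -0.3]
grip_width: -0.0001
```

Emit:
carry_out:
  targets:
    - [25,-33,0,0,0,0,255]
    - [25,-33,0,0,0,0,255]
    - [25,-33,0,0,0,0,255]
    - [25,-33,0,0,0,0,255]
    - [25,-33,0,0,0,0,255]

```text
clock: 1.35
position: [0.4771, -0.2341, 0.2313]
tool_rot: [-3.142, 0.0, -0.018]
force: [1.2, -0.8, 0.1]
grip_width: -0.0002
```

Emit:
carry_out:
  targets:
    - [25,-33,0,0,0,0,255]
    - [25,-33,0,0,0,0,255]
    - [25,-33,0,0,0,0,255]
    - [25,-33,0,0,0,0,255]
    - [30,-25,0,0,0,0,255]

```text
clock: 1.77
position: [0.6096, -0.0782, 0.2312]
tool_rot: [-3.141, 0.001, -0.017]
force: [0.1, -0.9, 0.1]
grip_width: 0.0003
```

Emit:
carry_out:
  targets:
    - [0,0,20,0,0,0,255]
    - [0,0,30,0,0,0,255]
    - [0,0,20,0,0,0,255]
    - [0,0,18,0,0,0,255]
    - [0,0,0,0,0,0,255]

```text
clock: 2.18
position: [0.6073, -0.0811, 0.1397]
tool_rot: [-3.141, 0.005, -0.018]
force: [0.7, 0.1, -0.1]
grip_width: -0.0006
```

Emit:
carry_out:
  targets:
    - [-8,-12,0,0,0,0,255]
    - [-12,0,0,0,0,0,255]
    - [-12,0,0,0,0,0,255]
    - [-10,0,0,0,0,0,255]
    - [-10,0,-2,0,0,0,255]

```text
clock: 2.6
position: [0.5682, -0.0681, 0.1514]
tool_rot: [-3.141, -0.025, -0.018]
force: [60.7, -0.8, 40.4]
grip_width: -0.0001
```

```bash
cat > snap.py <<'E'
import sys,cv2,numpy as np
from workcell import bot
n,o,x0,x1,y0,y1=sys.argv[1],sys.argv[2],*map(int,sys.argv[3:7])
f=bot.grab_frame(n);np.savez(f"{o}.npz",**f)
cv2.imwrite(f"pics/{o}.png",cv2.resize(f["color"][y0:y1,x0:x1,::-1],None,fx=2.5,fy=2.5,interpolation=cv2.INTER_CUBIC))
s=bot.observe();print(s["clock"],s["position"].round(4) if hasattr(s["position"],"round") else s["position"],s["force"])
E
python3 snap.py scene s1 230 470 150 340
```

```text
2.65 [ 0.5672 -0.0681  0.1524] [36.12194771  0.09877166 28.73005578]
```

View pics/s1.png

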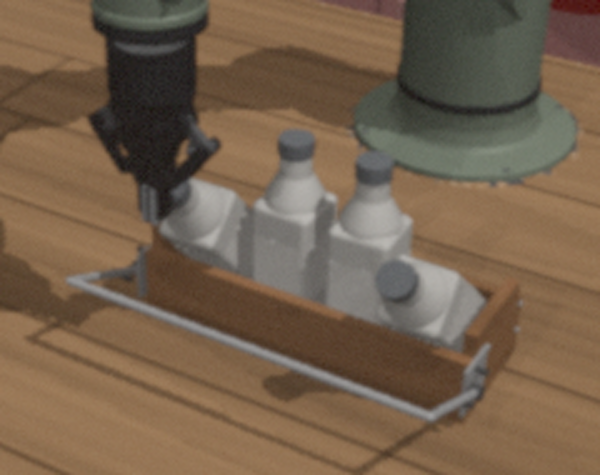

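The push jams because friction of the finger on the cap rim opposes the cap's upward arc. I'll move the fingers along that arc (up and back) instead.

Emit:
carry_out:
  targets:
    - [2,0,-10,0,0,0,255]
    - [-2,0,-6,0,0,0,255]
    - [-6,0,-6,0,0,0,255]

```text
clock: 2.9
position: [0.5521, -0.0683, 0.1686]
tool_rot: [-3.142, -0.002, -0.018]
force: [2.4, 0.2, 0.6]
grip_width: -0.0002
```

Emit:
carry_out:
  targets:
    - [-6,0,-4,0,0,0,255]
    - [-7,0,-4,0,0,0,255]
    - [-7,0,-4,0,0,0,255]
    - [-7,0,-3,0,0,0,255]

```text
clock: 3.23
position: [0.5231, -0.0679, 0.1825]
tool_rot: [3.142, 0.001, -0.018]
force: [1.2, 0.1, -0.4]
grip_width: -0.0001
```

Emit:
carry_out:
  targets:
    - [-7,0,-2,0,0,0,255]
    - [-7,0,-2,0,0,0,255]
    - [-7,0,-1,0,0,0,255]
    - [-6,0,0,0,0,0,255]
    - [0,0,0,0,0,0,255]

```text
clock: 3.65
position: [0.496, -0.0675, 0.1872]
tool_rot: [3.141, 0.001, -0.019]
force: [-0.8, -0.1, -0.4]
grip_width: 0.0001
```

```bash
python3 snap.py scene s2 230 470 150 340
```

```text
3.7 [ 0.4968 -0.0674  0.1873] [0.50396225 0.30240915 0.02797907]
```

View pics/s2.png

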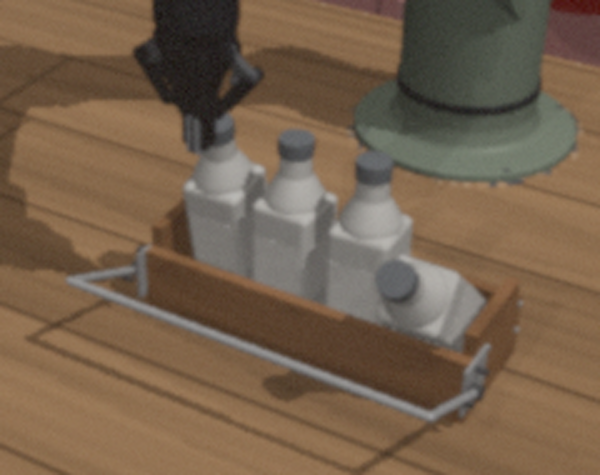

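Emit:
carry_out:
  targets:
    - [35,0,0,0,0,0,255]
    - [38,0,0,0,0,0,255]
    - [38,0,0,0,0,0,255]
    - [0,-38,0,0,0,0,255]
    - [0,-38,0,0,0,0,255]

```text
clock: 4.12
position: [0.6111, 0.0059, 0.1861]
tool_rot: [3.141, 0.001, -0.022]
force: [-0.6, 1.0, -0.3]
grip_width: -0.0002
```

Emit:
carry_out:
  targets:
    - [0,-38,0,0,0,0,255]
    - [0,-38,0,0,0,0,255]
    - [0,-38,0,0,0,0,255]
    - [0,-38,0,0,0,0,255]
    - [0,0,22,0,0,0,255]

```text
clock: 4.53
position: [0.6133, 0.1685, 0.168]
tool_rot: [-3.136, -0.004, -0.01]
force: [0.4, 0.7, -0.2]
grip_width: 0.0004
```

Emit:
carry_out:
  targets:
    - [0,0,22,0,0,0,255]
    - [0,0,0,0,0,0,255]

```text
clock: 4.7
position: [0.6106, 0.1588, 0.1393]
tool_rot: [3.14, 0.005, -0.017]
force: [-0.5, -1.1, 0.2]
grip_width: 0.0001
```

Emit:
carry_out:
  targets:
    - [-12,-4,0,0,0,0,255]
    - [-12,0,0,0,0,0,255]
    - [-6,0,-5,0,0,0,255]
    - [-6,0,-6,0,0,0,255]
    - [-6,0,-6,0,0,0,255]

```text
clock: 5.12
position: [0.571, 0.163, 0.1616]
tool_rot: [-3.141, -0.001, -0.019]
force: [0.7, 0.4, -1.0]
grip_width: 0.0002
```

Emit:
carry_out:
  targets:
    - [-6,0,-5,0,0,0,255]
    - [-6,0,-5,0,0,0,255]
    - [-6,0,-4,0,0,0,255]

```text
clock: 5.37
position: [0.5526, 0.1636, 0.1753]
tool_rot: [-3.141, -0.001, -0.019]
force: [2.6, 0.2, 2.2]
grip_width: 0.0
```

Emit:
carry_out:
  targets:
    - [-6,0,-2,0,0,0,255]
    - [-7,0,-3,0,0,0,255]
    - [-7,0,-3,0,0,0,255]
    - [-7,0,-2,0,0,0,255]
    - [-6,0,-2,0,0,0,255]

```text
clock: 5.78
position: [0.5185, 0.1642, 0.1863]
tool_rot: [3.141, 0.001, -0.018]
force: [1.1, -0.7, 0.2]
grip_width: -0.0
```

Emit:
carry_out:
  targets:
    - [-6,0,0,0,0,0,255]
    - [-7,0,0,0,0,0,255]
    - [-7,0,0,0,0,0,255]
    - [-3,0,0,0,0,0,255]
    - [0,0,0,0,0,0,255]

```text
clock: 6.2
position: [0.4958, 0.1648, 0.1862]
tool_rot: [3.141, 0.001, -0.018]
force: [-0.6, 0.0, -0.4]
grip_width: 0.0003
```

```bash
python3 snap.py scene s3 230 470 150 340
```

```text
6.25 [0.4964 0.1647 0.1863] [-0.2613786   0.80864411  0.55489107]
```

View pics/s3.png

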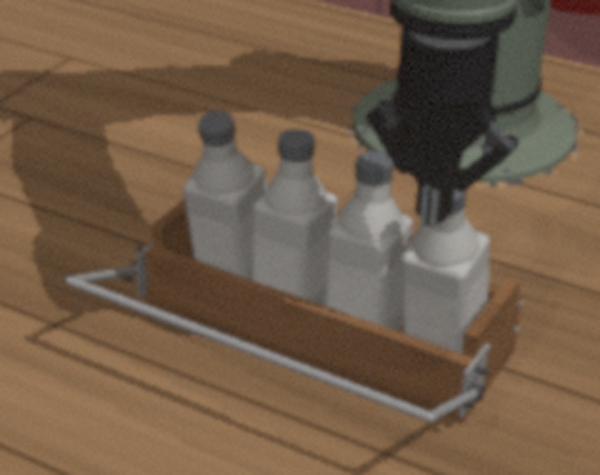

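Emit:
carry_out:
  targets:
    - [35,0,0,0,0,0,255]
    - [40,0,0,0,0,0,255]
    - [41,0,0,0,0,0,255]
    - [39,0,0,0,0,0,255]
    - [10,39,0,0,0,0,255]

```text
clock: 6.67
position: [0.6648, 0.1294, 0.1851]
tool_rot: [-3.137, -0.001, -0.012]
force: [1.4, 1.6, -0.7]
grip_width: 0.0
```

Emit:
carry_out:
  targets:
    - [0,39,0,0,0,0,255]
    - [0,38,0,0,0,0,255]
    - [0,0,0,0,0,0,255]

```text
clock: 6.92
position: [0.6597, 0.0359, 0.1857]
tool_rot: [3.137, 0.001, -0.027]
force: [-0.4, -0.9, 1.2]
grip_width: -0.0
```

```bash
python3 snap.py top t4 200 400 150 320; python3 - <<'E'
from h import *
f=np.load("t4.npz");P=cloud(f)
h=np.zeros((480,640),bool);h[190:305,215:385]=1
for lo in(.10,.16,.195):
    n,lab,st,c=cv2.connectedComponentsWithStats((h&(P[...,2]>lo)&(P[...,2]<.22)&(P[...,0]<.53)).astype(np.uint8))
    for i in range(1,n):
        if st[i,4]>25: q=P[lab==i];print(lo,st[i,4],c[i].round(1),np.median(q,0).round(3),q.min(0).round(3),q.max(0).round(3))
E
```

```text
6.9667 [0.6598 0.0403 0.1859] [0.71661063 0.82320627 0.75141006]
0.1 327 [243.7 261.9] [0.461 0.171 0.168] [0.416 0.131 0.104] [0.482 0.194 0.209]
0.1 54 [274.  258.3] [0.461 0.1   0.2  ] [0.44  0.093 0.13 ] [0.481 0.117 0.205]
0.16 177 [244.2 256. ] [0.466 0.165 0.203] [0.441 0.146 0.16 ] [0.481 0.182 0.209]
0.16 34 [274.7 260.1] [0.457 0.099 0.201] [0.44  0.093 0.162] [0.466 0.103 0.205]
0.195 158 [244.3 255. ] [0.467 0.164 0.203] [0.449 0.146 0.196] [0.481 0.179 0.209]
0.195 32 [274.7 259.6] [0.457 0.099 0.201] [0.44  0.093 0.198] [0.466 0.102 0.205]
```

View pics/t4.png

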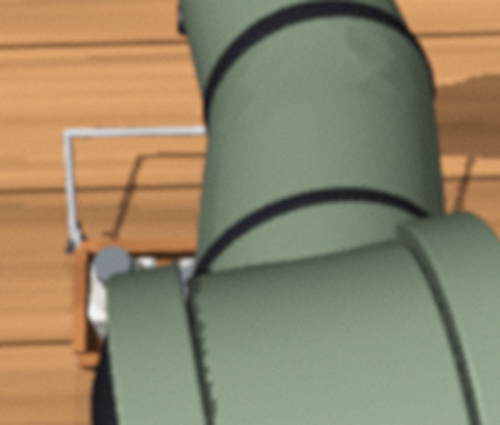

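Four bottles upright. The left one has its cap top at z≈0.203, and image row 255 puts it at x≈0.466, clear of the bar's end position. Next I'll lower the tool in front of the rail bar.

Emit:
carry_out:
  targets:
    - [0,-6,30,0,0,0,255]
    - [0,0,40,0,0,0,255]
    - [0,0,38,0,0,0,255]
    - [0,0,22,0,0,0,255]
    - [0,0,0,0,0,0,255]

```text
clock: 7.38
position: [0.6568, 0.0524, 0.0512]
tool_rot: [3.141, 0.007, -0.017]
force: [-0.5, 0.2, -0.1]
grip_width: -0.0003
```

Emit:
carry_out:
  targets:
    - [-10,0,0,0,0,0,255]
    - [-10,0,0,0,0,0,255]
    - [-5,0,-3,0,0,0,255]
    - [-4,0,-6,0,0,0,255]

```text
clock: 7.72
position: [0.6308, 0.0528, 0.0665]
tool_rot: [-3.141, -0.001, -0.018]
force: [1.9, 0.1, -1.0]
grip_width: 0.0003
```

Emit:
carry_out:
  targets:
    - [-5,0,-9,0,0,0,255]
    - [-5,0,-9,0,0,0,255]
    - [-6,0,-9,0,0,0,255]
    - [-7,0,-9,0,0,0,255]

```text
clock: 8.05
position: [0.6075, 0.0527, 0.1028]
tool_rot: [-3.141, -0.001, -0.018]
force: [0.2, -0.2, -1.3]
grip_width: 0.0
```

Emit:
carry_out:
  targets:
    - [-8,0,-6,0,0,0,255]
    - [-8,0,-6,0,0,0,255]
    - [-9,0,-5,0,0,0,255]
    - [-9,0,-5,0,0,0,255]
    - [-9,0,-4,0,0,0,255]

```text
clock: 8.47
position: [0.5634, 0.0534, 0.1278]
tool_rot: [3.141, 0.001, -0.018]
force: [1.1, -0.4, 0.2]
grip_width: -0.0002
```

```bash
python3 snap.py scene s5 230 470 130 320
```

```text
8.5167 [0.5621 0.0534 0.1282] [ 0.59428806 -0.05885449  0.60107119]
```

View pics/s5.png

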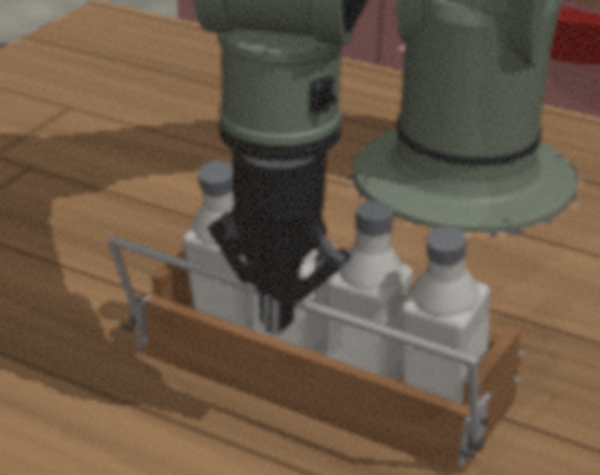

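Emit:
carry_out:
  targets:
    - [-9,0,-6,0,0,0,255]
    - [-9,0,-5,0,0,0,255]
    - [-9,0,-3,0,0,0,255]
    - [-8,0,-2,0,0,0,255]
    - [-5,0,-1,0,0,0,255]

```text
clock: 8.93
position: [0.5234, 0.0542, 0.1446]
tool_rot: [3.142, 0.0, -0.018]
force: [0.4, -0.4, -0.9]
grip_width: -0.0001
```

Emit:
carry_out:
  targets:
    - [-3,0,0,0,0,0,255]
    - [0,0,0,0,0,0,255]

```text
clock: 9.1
position: [0.5211, 0.0542, 0.1443]
tool_rot: [3.142, 0.0, -0.018]
force: [0.8, -0.6, 0.2]
grip_width: 0.0003
```

Emit:
carry_out:
  targets:
    - [-2,0,0,0,0,0,255]
    - [-2,0,0,0,0,0,255]
    - [0,0,0,0,0,0,255]
    - [0,0,0,0,0,0,255]

```text
clock: 9.43
position: [0.5176, 0.0543, 0.1442]
tool_rot: [3.142, 0.0, -0.018]
force: [0.3, -0.2, 0.1]
grip_width: 0.0001
```

Now I'll back off slowly straight to the front, then rise and look.

Emit:
carry_out:
  targets:
    - [4,0,0,0,0,0,255]
    - [8,0,0,0,0,0,255]
    - [15,0,0,0,0,0,255]
    - [30,0,0,0,0,0,255]
    - [40,0,0,0,0,0,255]

```text
clock: 9.85
position: [0.6152, 0.0525, 0.1447]
tool_rot: [3.141, 0.0, -0.018]
force: [1.0, 0.9, -0.4]
grip_width: -0.0003
```

Emit:
carry_out:
  targets:
    - [41,0,0,0,0,0,255]
    - [0,41,0,0,0,0,255]
    - [0,41,0,0,0,0,255]
    - [0,41,0,0,0,0,255]
    - [0,41,0,0,0,0,255]

```text
clock: 10.27
position: [0.653, -0.1143, 0.1439]
tool_rot: [3.142, 0.0, -0.018]
force: [0.9, 0.0, -0.1]
grip_width: -0.0005
```

Emit:
carry_out:
  targets:
    - [0,41,0,0,0,0,255]
    - [0,30,-30,0,0,0,255]
    - [-20,30,0,0,0,0,255]
    - [-20,30,0,0,0,0,255]
    - [0,0,0,0,0,0,255]

```text
clock: 10.68
position: [0.6065, -0.2502, 0.174]
tool_rot: [3.138, 0.002, -0.027]
force: [-1.0, -0.7, -0.9]
grip_width: -0.0005
```

```bash
python3 snap.py scene s6 230 470 130 320; python3 snap.py top t6 200 400 150 320; python3 - <<'E'
from h import *
f=np.load("t6.npz");P=cloud(f)
h=np.zeros((480,640),bool);h[190:305,215:385]=1
n,lab,st,c=cv2.connectedComponentsWithStats((h&(P[...,2]>.19)&(P[...,2]<.22)).astype(np.uint8))
for i in range(1,n):
    if st[i,4]>25: q=P[lab==i];print(st[i,4],c[i].round(1),np.median(q,0).round(3))
E
```

```text
10.7333 [ 0.6085 -0.2466  0.1739] [0.80394321 1.34184876 0.6873935 ]
10.7833 [ 0.6099 -0.2439  0.1738] [-2.36432378e-01  2.65035961e-05  3.50093866e-01]
209 [351.  253.7] [ 0.463 -0.067  0.203]
208 [245.2 256.5] [0.464 0.161 0.203]
196 [279.6 262. ] [0.45  0.087 0.201]
192 [315.9 261.3] [0.45  0.009 0.201]
```

View pics/s6.png

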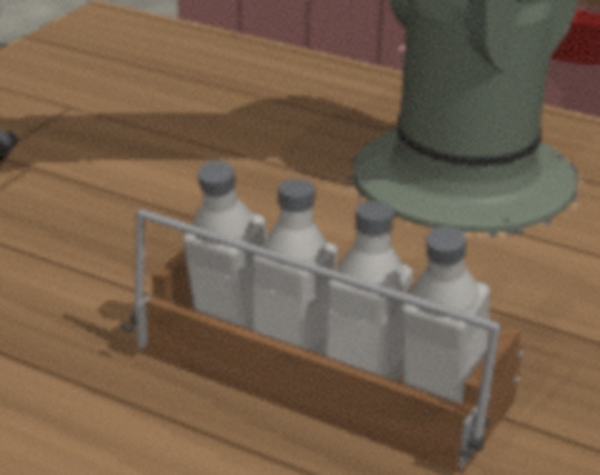

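View pics/t6.png

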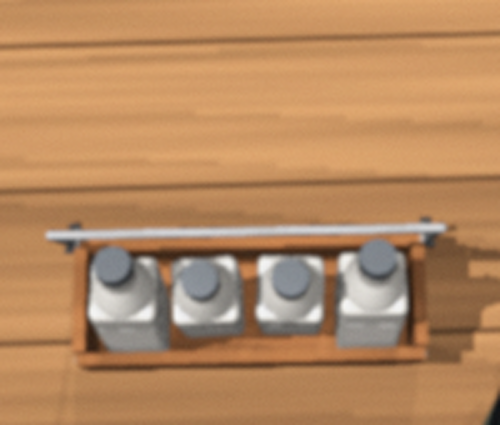

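```bash
python3 - <<'E'
from h import *
f=np.load("t6.npz");P=cloud(f);hsv=cv2.cvtColor(f["color"],cv2.COLOR_RGB2HSV)
for name,u in(("L",251),("m1",283),("m2",316),("R",348)):
    for v in range(250,296,3):
        q=np.median(P[v,u-3:u+4],0); print(name,v,q.round(3),hsv[v,u]) if name in("L","m1") else None
    
bar=[(round(float(P[v,300][0]),3),round(float(P[v,300][2]),3)) for v in range(240,248)];print(bar)
E
```

```text
L 250 [0.503 0.163 0.069] [ 11 109 117]
L 253 [0.472 0.155 0.203] [109  17 119]
L 256 [0.465 0.149 0.203] [110  26 119]
L 259 [0.458 0.149 0.202] [105  27  76]
L 262 [0.453 0.15  0.196] [30  3 80]
L 265 [0.45  0.153 0.174] [ 20  12 127]
L 268 [0.444 0.154 0.166] [ 18  14 183]
L 271 [0.438 0.155 0.16 ] [ 23  12 185]
L 274 [0.432 0.156 0.154] [ 21  10 180]
L 277 [0.427 0.157 0.143] [ 26   9 193]
L 280 [0.421 0.16  0.13 ] [ 12  10 134]
L 283 [0.417 0.163 0.106] [ 19  14 149]
L 286 [0.413 0.167 0.081] [ 21  12 145]
L 289 [0.408 0.171 0.054] [ 15  18 140]
L 292 [0.399 0.169 0.066] [ 12 148 169]
L 295 [0.392 0.169 0.066] [ 12 157 140]
m1 250 [0.501 0.089 0.067] [ 12 165  85]
m1 253 [0.501 0.093 0.024] [ 15  27 113]
m1 256 [0.463 0.08  0.201] [105  18 140]
m1 259 [0.457 0.08  0.201] [108  21 146]
m1 262 [nan nan nan] [103  24 150]
m1 265 [0.444 0.08  0.201] [110  20 151]
m1 268 [0.437 0.08  0.199] [107  18  97]
m1 271 [0.436 0.083 0.164] [ 20  10 153]
m1 274 [0.43  0.084 0.152] [ 26  12 170]
m1 277 [0.425 0.085 0.142] [ 23  14 161]
m1 280 [0.42  0.086 0.121] [ 18  11 113]
m1 283 [0.42  0.091 0.06 ] [ 15  24 105]
m1 286 [0.417 0.094 0.012] [ 12 155 110]
m1 289 [0.409 0.094 0.012] [ 13 153 160]
m1 292 [0.397 0.091 0.066] [ 13 151 184]
m1 295 [0.39  0.091 0.068] [ 12 155 125]
[(0.539, 0.001), (0.504, 0.159), (0.502, 0.157), (0.499, 0.159), (0.498, 0.154), (0.513, 0.066), (0.51, 0.065), (0.507, 0.067)]
```

The close measurement shows the two outer bottles did not settle: they still lean about 9.5° with their heels hung on the back board. That means the order wasn't properly met. I'll lower the rail again by holding its bar, stand the bottles fully upright, then raise it.

```bash
python3 - <<'E'
from workcell import bot
s=bot.observe();print(s["qpos"],s["position"],s["tool_rot"])
E
```

```text
[ 0.36339972  0.63282236 -0.11398529  1.55922995  0.08306569  0.95414185
 -1.36880558] [ 0.60987595 -0.24390094  0.1737948 ] [ 3.14115160e+00 -2.19674794e-05 -2.12539114e-02]
```

Emit:
carry_out:
  targets:
    - [0,0,0,0,0,-1,150]
    - [0,0,0,0,0,-1,150]
    - [0,0,0,0,0,-1,150]
    - [0,0,0,0,0,-1,150]
    - [0,0,0,0,0,-1,150]

```text
clock: 11.2
position: [0.6113, -0.2406, 0.1735]
tool_rot: [-3.141, -0.0, 0.512]
force: [0.1, -0.7, 0.8]
grip_width: 0.0351
```

Emit:
carry_out:
  targets:
    - [0,0,0,0,0,-1,150]
    - [0,0,0,0,0,-1,150]
    - [0,0,0,0,0,-1,150]
    - [0,0,0,0,0,-1,150]
    - [0,0,0,0,0,-1,150]

```text
clock: 11.62
position: [0.6113, -0.2407, 0.1735]
tool_rot: [-3.141, -0.001, 1.036]
force: [0.2, -0.1, 0.1]
grip_width: 0.035
```

Emit:
carry_out:
  targets:
    - [0,0,0,0,0,-1,150]
    - [0,0,-10,0,0,-1,150]
    - [0,0,-10,0,0,-1,150]
    - [0,0,-10,0,0,-1,150]
    - [0,0,-20,0,0,-1,150]

```text
clock: 12.03
position: [0.6105, -0.2406, 0.2226]
tool_rot: [-3.139, -0.002, 1.559]
force: [-0.8, 0.4, -0.6]
grip_width: 0.0353
```

Emit:
carry_out:
  targets:
    - [26,-22,0,0,0,0,150]
    - [27,-23,0,0,0,0,150]
    - [27,-23,0,0,0,0,150]
    - [26,-23,0,0,0,0,150]
    - [26,-22,0,0,0,0,150]

```text
clock: 12.45
position: [0.4991, -0.1057, 0.2237]
tool_rot: [3.141, -0.001, 1.554]
force: [1.1, 0.4, 0.0]
grip_width: 0.0351
```

Emit:
carry_out:
  targets:
    - [0,0,0,0,0,0,150]
    - [0,0,10,0,0,0,150]

```text
clock: 12.62
position: [0.5009, -0.1061, 0.2154]
tool_rot: [3.138, 0.001, 1.556]
force: [1.2, -1.1, -0.0]
grip_width: 0.0349
```

Emit:
carry_out:
  targets:
    - [-3,-1,20,0,0,0,150]
    - [0,0,25,0,0,0,150]
    - [0,0,20,0,0,0,150]
    - [0,0,10,0,0,0,150]
    - [0,0,0,0,0,0,150]

```text
clock: 13.03
position: [0.4982, -0.1106, 0.1364]
tool_rot: [-3.138, -0.001, 1.553]
force: [-0.8, -0.1, -1.0]
grip_width: 0.0355
```

Emit:
carry_out:
  force: 20
  targets:
    - [0,0,0,0,0,0,235]
    - [0,0,0,0,0,0,255]
    - [0,0,0,0,0,0,255]
    - [0,0,0,0,0,0,255]

```text
clock: 13.37
position: [0.5, -0.1109, 0.1398]
tool_rot: [3.139, -0.0, 1.552]
force: [7.1, 0.2, -7.9]
grip_width: 0.0068
```

Emit:
carry_out:
  targets:
    - [0,6,-0.5,0,0,0,255]
    - [0,6,0,0,0,0,255]
    - [0,10,0.5,0,0,0,255]
    - [0,10,1.3,0,0,0,255]
    - [0,9.8,2.3,0,0,0,255]

```text
clock: 13.78
position: [0.5421, -0.1115, 0.1355]
tool_rot: [3.14, -0.0, 1.553]
force: [0.4, 3.8, -0.3]
grip_width: 0.0069
```

Emit:
carry_out:
  targets:
    - [0,9.6,3,0,0,0,255]
    - [0,9.2,3.8,0,0,0,255]
    - [0,8.9,4.6,0,0,0,255]
    - [0,8.5,5.4,0,0,0,255]
    - [0,7.9,6.1,0,0,0,255]

```text
clock: 14.2
position: [0.5854, -0.112, 0.1115]
tool_rot: [-3.141, -0.001, 1.553]
force: [-0.1, 6.1, 0.8]
grip_width: 0.0073
```

Emit:
carry_out:
  targets:
    - [0,7.4,6.8,0,0,0,255]
    - [0,6.8,7.4,0,0,0,255]
    - [0,6.1,7.9,0,0,0,255]
    - [0,5.4,8.5,0,0,0,255]
    - [0,4.6,8.0,0,0,0,255]

```text
clock: 14.62
position: [0.6154, -0.1126, 0.0725]
tool_rot: [-3.141, -0.0, 1.553]
force: [-0.5, 5.6, -0.3]
grip_width: 0.007
```

Emit:
carry_out:
  targets:
    - [0,0,0,0,0,0,235]
    - [0,0,0,0,0,0,200]
    - [0,0,0,0,0,0,150]
    - [0,0,0,0,0,0,150]
    - [0,0,-20,0,0,0,150]

```text
clock: 15.03
position: [0.6129, -0.1134, 0.0909]
tool_rot: [-3.137, -0.0, 1.552]
force: [-0.4, -0.0, 0.7]
grip_width: 0.0353
```

Emit:
carry_out:
  targets:
    - [0,0,-30,0,0,0,255]
    - [0,0,-30,0,0,0,255]
    - [23,0,-28,0,0,0,255]
    - [23,-15,0,0,0,0,255]
    - [0,-35,0,0,0,0,255]

```text
clock: 15.45
position: [0.5682, -0.0615, 0.1834]
tool_rot: [3.137, -0.002, 1.556]
force: [0.4, 1.9, -0.1]
grip_width: 0.0001
```

Emit:
carry_out:
  targets:
    - [0,-35,0,0,0,0,255]
    - [0,-20,0,0,0,0,255]
    - [0,-8,0,0,0,0,255]
    - [0,-6,0,0,0,0,255]
    - [0,0,0,0,0,0,255]

```text
clock: 15.87
position: [0.4964, -0.0652, 0.182]
tool_rot: [3.141, 0.001, 1.552]
force: [0.8, -0.1, 0.7]
grip_width: 0.0001
```

Emit:
carry_out:
  targets:
    - [0,-4,0,0,0,0,255]
    - [0,-4,0,0,0,0,255]
    - [0,-4,0,0,0,0,255]
    - [0,-4,0,0,0,0,255]

```text
clock: 16.2
position: [0.4805, -0.0644, 0.1815]
tool_rot: [-3.141, -0.0, 1.553]
force: [0.0, 0.7, 0.2]
grip_width: 0.0002
```

Emit:
carry_out:
  targets:
    - [0,-4,0,0,0,0,255]
    - [0,-4,0,0,0,0,255]
    - [0,-4,0,0,0,0,255]

```text
clock: 16.45
position: [0.4683, -0.0643, 0.1817]
tool_rot: [-3.142, -0.0, 1.552]
force: [0.2, 0.6, -0.1]
grip_width: 0.0003
```

Emit:
carry_out:
  targets:
    - [0,-3,0,0,0,0,255]
    - [0,-2,0,0,0,0,255]
    - [0,0,0,0,0,0,255]

```text
clock: 16.7
position: [0.4633, -0.0643, 0.1817]
tool_rot: [-3.142, 0.0, 1.552]
force: [0.3, -0.4, -0.2]
grip_width: -0.0001
```

```bash
python3 snap.py scene s7 230 470 130 320
```

```text
16.75 [ 0.4636 -0.0643  0.1818] [ 0.72177296 -0.89895506 -0.41942309]
```

View pics/s7.png

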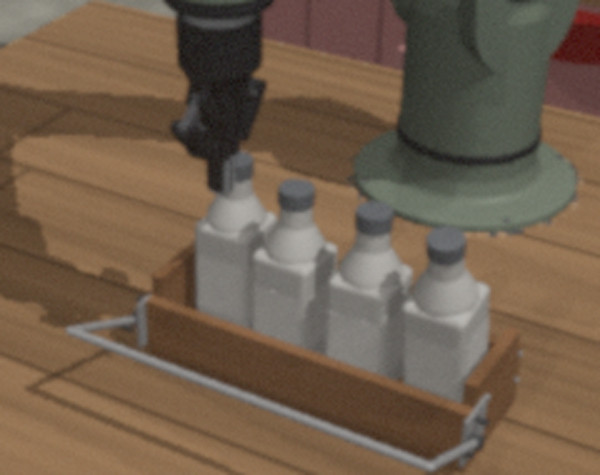

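Emit:
carry_out:
  targets:
    - [0,20,0,0,0,0,255]
    - [0,35,0,0,0,0,255]
    - [0,25,0,0,0,0,255]
    - [38,0,0,0,0,0,255]
    - [38,0,0,0,0,0,255]

```text
clock: 17.17
position: [0.546, 0.01, 0.1811]
tool_rot: [-3.141, -0.0, 1.548]
force: [0.7, 2.2, 0.4]
grip_width: 0.0001
```

Emit:
carry_out:
  targets:
    - [38,0,0,0,0,0,255]
    - [38,0,0,0,0,0,255]
    - [38,0,0,0,0,0,255]
    - [37,0,0,0,0,0,255]
    - [0,0,0,0,0,0,255]

```text
clock: 17.58
position: [0.5468, 0.1697, 0.182]
tool_rot: [3.141, -0.004, 1.56]
force: [0.2, 1.5, 0.4]
grip_width: 0.0002
```

Emit:
carry_out:
  targets:
    - [0,-25,0,0,0,0,255]
    - [0,-15,0,0,0,0,255]
    - [0,-8,0,0,0,0,255]
    - [0,-4,0,0,0,0,255]
    - [0,0,0,0,0,0,255]

```text
clock: 18.0
position: [0.4959, 0.1622, 0.1819]
tool_rot: [3.141, 0.0, 1.552]
force: [0.6, 0.1, 0.8]
grip_width: -0.0001
```

Emit:
carry_out:
  targets:
    - [0,-4,0,0,0,0,255]
    - [0,-4,0,0,0,0,255]
    - [0,-4,0,0,0,0,255]
    - [0,-4,0,0,0,0,255]
    - [0,-4,0,0,0,0,255]

```text
clock: 18.42
position: [0.4755, 0.1626, 0.1816]
tool_rot: [-3.142, -0.0, 1.552]
force: [0.1, 0.1, 0.9]
grip_width: -0.0001
```

Emit:
carry_out:
  targets:
    - [0,-4,0,0,0,0,255]
    - [0,-3,0,0,0,0,255]
    - [0,-2,0,0,0,0,255]
    - [0,0,0,0,0,0,255]

```text
clock: 18.75
position: [0.4665, 0.1628, 0.1817]
tool_rot: [3.142, 0.0, 1.553]
force: [0.9, 0.3, 0.7]
grip_width: 0.0003
```

Emit:
carry_out:
  targets:
    - [0,20,0,0,0,0,255]
    - [0,40,0,0,0,0,255]
    - [0,40,0,0,0,0,255]
    - [0,40,0,0,0,0,255]
    - [-40,0,0,0,0,0,255]

```text
clock: 19.17
position: [0.6121, 0.1267, 0.1813]
tool_rot: [3.138, -0.006, 1.557]
force: [0.1, 0.0, 0.0]
grip_width: -0.0002
```

Emit:
carry_out:
  targets:
    - [-40,0,0,0,0,0,255]
    - [-40,0,0,0,0,0,255]
    - [-40,0,0,0,0,0,255]
    - [-40,0,0,0,0,0,255]
    - [-40,0,0,0,0,0,150]

```text
clock: 19.58
position: [0.6021, -0.0818, 0.1817]
tool_rot: [3.142, 0.0, 1.552]
force: [0.6, -0.0, -0.2]
grip_width: 0.0105
```

Emit:
carry_out:
  targets:
    - [-40,0,0,0,0,0,150]
    - [-40,0,0,0,0,0,150]
    - [-40,0,0,0,0,0,150]
    - [-40,0,0,0,0,0,150]
    - [0,0,0,0,0,0,150]

```text
clock: 20.0
position: [0.5977, -0.2493, 0.1809]
tool_rot: [-3.14, 0.004, 1.543]
force: [-0.7, -0.3, 0.3]
grip_width: 0.0352
```

```bash
cat > chk.py <<'E'
import sys
from h import *
from workcell import bot
f=bot.grab_frame("top");P=cloud(f);hsv=cv2.cvtColor(f["color"],cv2.COLOR_RGB2HSV);print(bot.observe()["position"])
h=np.zeros((480,640),bool);h[190:305,215:385]=1
n,lab,st,c=cv2.connectedComponentsWithStats((h&(P[...,2]>.19)&(P[...,2]<.22)).astype(np.uint8))
for i in range(1,n):
    if st[i,4]>25:
        q=P[lab==i];m=np.median(q,0)
        b=h&(hsv[...,1]<60)&(abs(P[...,1]-m[1])<.022)&(P[...,2]>.075)&(P[...,2]<.137)&(P[...,0]<m[0])
        r=P[b]; k=np.polyfit(r[:,2],r[:,0],1) if len(r)>8 else [9,9]
        print(m.round(3),"back face lean deg %.1f n=%d"%(np.degrees(np.arctan(k[0])),len(r)), "body y",np.nanpercentile(r[:,1],[2,98]).round(3))
v=np.mgrid[:480,:640][0]
b=h&(hsv[...,1]<40)&(P[...,0]>.49)&(P[...,2]>.06)&(abs(P[...,1]-.048)<.1);r=P[b];print("bar",len(r),np.median(r,0).round(3))
E
python3 chk.py
```

```text
[ 0.59832524 -0.24478333  0.18096741]
[0.45  0.088 0.201] back face lean deg 3.9 n=94 body y [0.067 0.108]
[0.45  0.009 0.201] back face lean deg 4.9 n=94 body y [-0.011  0.03 ]
[ 0.43  -0.067  0.201] back face lean deg 9.7 n=73 body y [-0.088 -0.045]
[0.432 0.162 0.201] back face lean deg 7.4 n=76 body y [0.14  0.182]
bar 221 [0.617 0.051 0.094]
```

Both former leaners now have caps at z 0.201 and x≈0.431. That is exactly where a bottle standing flat against the back board should be. The middle two haven't moved and the rail is down, so I'll grip the bar and raise it.

Emit:
carry_out:
  targets:
    - [33,4,0,0,0,0,150]
    - [33,4,0,0,0,0,150]
    - [33,4,0,0,0,0,150]
    - [33,4,0,0,0,0,150]
    - [0,0,10,0,0,0,150]

```text
clock: 20.47
position: [0.6196, -0.0991, 0.1735]
tool_rot: [3.138, -0.004, 1.561]
force: [0.6, 0.3, 0.6]
grip_width: 0.0353
```

Emit:
carry_out:
  targets:
    - [0,0,30,0,0,0,150]
    - [0,0,30,0,0,0,150]
    - [0,0,25,0,0,0,150]
    - [0,0,12,0,0,0,150]
    - [0,0,0,0,0,0,150]

```text
clock: 20.88
position: [0.6166, -0.1072, 0.0722]
tool_rot: [-3.138, -0.001, 1.553]
force: [0.6, -0.9, -0.2]
grip_width: 0.0353
```

Emit:
carry_out:
  force: 20
  targets:
    - [0,0,0,0,0,0,235]
    - [0,0,0,0,0,0,255]
    - [0,0,0,0,0,0,255]
    - [0,0,0,0,0,0,255]

```text
clock: 21.22
position: [0.6165, -0.1078, 0.076]
tool_rot: [-3.139, 0.0, 1.552]
force: [-14.9, 2.2, 7.6]
grip_width: 0.0068
```

Emit:
carry_out:
  targets:
    - [0,-4.6,-8.9,0,0,0,255]
    - [0,-5.4,-8.5,0,0,0,255]
    - [0,-6.1,-7.9,0,0,0,255]
    - [0,-6.8,-7.4,0,0,0,255]
    - [0,-7.4,-6.8,0,0,0,255]

```text
clock: 21.63
position: [0.5876, -0.1076, 0.1157]
tool_rot: [3.14, 0.0, 1.552]
force: [0.8, 0.0, -3.1]
grip_width: 0.0068
```

Emit:
carry_out:
  targets:
    - [0,-7.9,-6.1,0,0,0,255]
    - [0,-8.5,-5.4,0,0,0,255]
    - [0,-8.9,-4.6,0,0,0,255]
    - [0,-9.2,-3.8,0,0,0,255]
    - [0,-9.6,-3,0,0,0,255]

```text
clock: 22.05
position: [0.5443, -0.1071, 0.1389]
tool_rot: [3.137, 0.001, 1.552]
force: [2.5, -2.7, 5.1]
grip_width: 0.0071
```

Emit:
carry_out:
  targets:
    - [0,-9.8,-2.3,0,0,0,255]
    - [0,-10,-1.3,0,0,0,255]
    - [0,-10,-0.5,0,0,0,255]
    - [0,-6,0,0,0,0,255]
    - [0,-4,0,0,0,0,255]

```text
clock: 22.47
position: [0.5032, -0.1067, 0.1419]
tool_rot: [3.141, 0.001, 1.552]
force: [0.8, -5.7, 3.0]
grip_width: 0.0072
```

Emit:
carry_out:
  targets:
    - [0,-2.5,0,0,0,0,255]
    - [0,-1,0,0,0,0,255]
    - [0,0,0,0,0,0,255]

```text
clock: 22.72
position: [0.5001, -0.1066, 0.1415]
tool_rot: [3.141, 0.001, 1.552]
force: [-0.0, -5.6, 4.1]
grip_width: 0.0068
```

Emit:
carry_out:
  targets:
    - [0,0,0,0,0,0,235]
    - [0,0,0,0,0,0,200]
    - [0,0,0,0,0,0,150]
    - [0,0,0,0,0,0,150]
    - [0,0,-10,0,0,0,150]

```text
clock: 23.13
position: [0.4993, -0.1055, 0.1502]
tool_rot: [-3.139, -0.001, 1.553]
force: [0.6, 0.2, -0.7]
grip_width: 0.0355
```

Emit:
carry_out:
  targets:
    - [0,0,-25,0,0,0,150]
    - [0,0,-35,0,0,0,150]
    - [0,0,-35,0,0,0,150]
    - [-35,0,0,0,0,0,150]
    - [-41,0,0,0,0,0,150]

```text
clock: 23.55
position: [0.5001, -0.1805, 0.2494]
tool_rot: [3.137, 0.001, 1.557]
force: [-0.2, -0.4, -0.9]
grip_width: 0.0352
```

Emit:
carry_out:
  targets:
    - [-41,0,0,0,0,0,150]
    - [-41,0,0,0,0,0,150]
    - [0,0,0,0,0,0,150]
    - [0,0,0,0,0,0,150]

```text
clock: 23.88
position: [0.4966, -0.2658, 0.2464]
tool_rot: [-3.141, -0.0, 1.549]
force: [0.2, 0.7, 0.7]
grip_width: 0.0349
```

```bash
python3 chk.py; python3 snap.py scene s8 230 470 130 320
```

```text
[ 0.4971218  -0.26395204  0.24652397]
[0.45  0.087 0.201] back face lean deg 4.4 n=97 body y [0.067 0.108]
[0.45  0.009 0.201] back face lean deg 4.5 n=93 body y [-0.011  0.03 ]
[ 0.43  -0.067  0.201] back face lean deg 8.5 n=76 body y [-0.088 -0.045]
[0.433 0.162 0.201] back face lean deg 7.2 n=74 body y [0.14  0.184]
bar 250 [0.501 0.048 0.159]
23.9833 [ 0.4974 -0.263   0.2466] [ 0.69802033  0.73643646 -0.58471332]
```

View pics/s8.png

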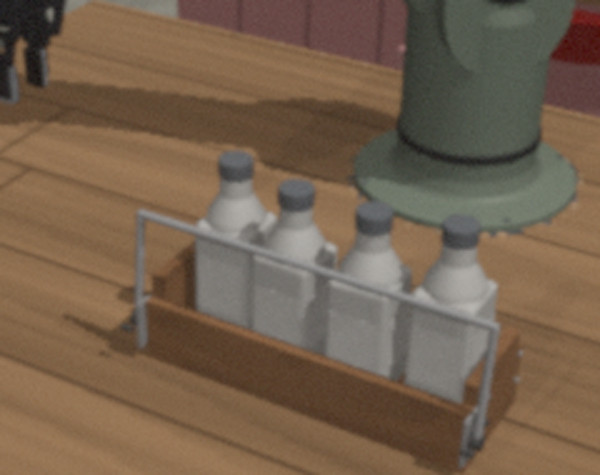

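The bar rests at x 0.501, z 0.159, which is the 96° stop. All four caps are at z 0.201, so I'm handing in.

```bash
python3 -c "
from workcell import bot
print(bot.job_done())"
```

```text
the job is handed in; nothing more can be done
None
```

The two tipped bottles are upright again in the row. The guard rail is up on its stops with all four bottles standing behind it. I handed the job in at about 24 s.

**What went differently from plan:**
- **First push:** pushing the first cap straight back jammed. The tool force reading peaked at about 73 N, under the 120 N wrist limit. I then moved the fingers up and back along the cap's arc, which worked with only a few newtons.
- **Rail raised too early:** I swung the rail up once before noticing that both outer bottles still leaned about 9.5°, their heels caught on the back board. I held the bar, lowered the rail, and pushed both bottles fully upright. Then I raised the rail again and let go at its stop. If the first raising counts against the order asked, that remains a fault.

**Last checks:**
- **Caps:** all four cap tops measured z = 0.201 m (0.202 expected). The two restored caps are at x ≈ 0.43, as expected for upright bottles against the back board.
- **Rail:** the bar is at x = 0.501, z = 0.159, as expected at the upper stops.
- **Disagreeing check:** a rough fit to the bottles' back faces gave 4–9° of lean. It gave 4–5° even for the two bottles that were never moved, probably because shoulder points got into the fit. I relied on the cap positions and the final picture, where all four look upright.
- **Vegetables:** I never moved near the corn or aubergine. I did not measure them again at the end.

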